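Pack the fuel samples in the colour-coded carrier

TASK

Gather the four silver aluminium fuel-sample bottles into the sample carrier, each in the cup of the same colour as its cap, standing upright on the bottom of the cup. Keep the bottles upright all the way and set them down rather than dropping them; leave the brown glass solvent bottles standing where they are, although their caps look the same.

Things in the scene. Friction and masses are not known exactly. Their poses are not given: they have to be found in the camera images.
- sample_red: Fuel sample: bare silver aluminium bottle. Loose, upright, 48 mm in diameter, 112 mm high: straight body to 68 mm, shoulder to 87 mm, red screw cap 34 mm in diameter from 90 to 112 mm (grip it from above); 0.11 to 0.23 kg. Origin: centre of the underside, z up; yaw means nothing. Bottles start at least 90 mm apart, centre to centre.
- sample_blue: Fuel sample: bare silver aluminium bottle. Loose, upright, 48 mm in diameter, 112 mm high: straight body to 68 mm, shoulder to 87 mm, blue screw cap 34 mm in diameter from 90 to 112 mm (grip it from above); 0.11 to 0.23 kg. Origin: centre of the underside, z up; yaw means nothing. Bottles start at least 90 mm apart, centre to centre.
- sample_yellow: Fuel sample: bare silver aluminium bottle. Loose, upright, 48 mm in diameter, 112 mm high: straight body to 68 mm, shoulder to 87 mm, yellow screw cap 34 mm in diameter from 90 to 112 mm (grip it from above); 0.11 to 0.23 kg. Origin: centre of the underside, z up; yaw means nothing. Bottles start at least 90 mm apart, centre to centre.
- sample_green: Fuel sample: bare silver aluminium bottle. Loose, upright, 48 mm in diameter, 112 mm high: straight body to 68 mm, shoulder to 87 mm, green screw cap 34 mm in diameter from 90 to 112 mm (grip it from above); 0.11 to 0.23 kg. Origin: centre of the underside, z up; yaw means nothing. Bottles start at least 90 mm apart, centre to centre.
- solvent_red: Solvent bottle, NOT a sample: dark brown glass with a white label, else just like the samples. Stays where it stands. Loose, upright, 48 mm in diameter, 112 mm high: straight body to 68 mm, shoulder to 87 mm, red screw cap 34 mm in diameter from 90 to 112 mm (grip it from above); 0.11 to 0.23 kg. Origin: centre of the underside, z up; yaw means nothing. 
- solvent_blue: Solvent bottle, NOT a sample: dark brown glass with a white label, else just like the samples. Stays where it stands. Loose, upright, 48 mm in diameter, 112 mm high: straight body to 68 mm, shoulder to 87 mm, blue screw cap 34 mm in diameter from 90 to 112 mm (grip it from above); 0.11 to 0.23 kg. Origin: centre of the underside, z up; yaw means nothing. 
- cup_red: Target: red plastic square cup, open on top, 72 mm outside, 66 mm inside, 56 mm high. Fixed. Origin: centre of its underside, 6 mm above the bench; inner floor 3 mm above the origin; x and y parallel to its walls, z up. The four cups stand two by two, 75 mm apart, in a fixed low tray; which is where changes.
- cup_blue: Target: blue plastic square cup, open on top, 72 mm outside, 66 mm inside, 56 mm high. Fixed. Origin: centre of its underside, 6 mm above the bench; inner floor 3 mm above the origin; x and y parallel to its walls, z up. The tray under the cups is grey, 164 mm square, rim 28 mm high; handle loops reach 26 mm out at two sides.
- cup_yellow: Target: yellow plastic square cup, open on top, 72 mm outside, 66 mm inside, 56 mm high. Fixed. Origin: centre of its underside, 6 mm above the bench; inner floor 3 mm above the origin; x and y parallel to its walls, z up. Within 0.72 m in front of the robot only the bottles and the tray stand on the bench.
- cup_green: Target: green plastic square cup, open on top, 72 mm outside, 66 mm inside, 56 mm high. Fixed. Origin: centre of its underside, 6 mm above the bench; inner floor 3 mm above the origin; x and y parallel to its walls, z up. Beyond 0.75 m a beaker, a spatula and a small tester stand on the bench, out of the way.
There are look-alikes about, which are no part of the job. What is shaped like the sample_yellow but pink is not meant.

How it is judged:
At the end, for the whole second after the job is handed in: Each silver sample bottle stands on the floor of the cup of its cap's colour (base within 15 mm of the cup's centre along each cup axis, under 9 mm above its underside, tilt under 7 degrees), released and at rest; both brown bottles upright within 25 mm of their starting places (x of sample_red in the frame of cup_red between -0.015 and 0.015 m and y of sample_red in the frame of cup_red between -0.015 and 0.015 m and z of sample_red in the frame of cup_red between -0.002 and 0.009 m and angle between each of sample_red, sample_blue, sample_yellow, sample_green, solvent_red, solvent_blue's own z axis and vertical below 0.12 rad and linear speed of each of sample_red, sample_blue, sample_yellow, sample_green, solvent_red, solvent_blue below 0.02 m/s and angular speed of each of sample_red, sample_blue, sample_yellow, sample_green below 0.2 rad/s and contact force between each of sample_red, sample_blue, sample_yellow, sample_green, solvent_red, solvent_blue and the fingers below 0.1 N and x of sample_blue in the frame of cup_blue between -0.015 and 0.015 m and y of sample_blue in the frame of cup_blue between -0.015 and 0.015 m and z of sample_blue in the frame of cup_blue between -0.002 and 0.009 m and x of sample_yellow in the frame of cup_yellow between -0.015 and 0.015 m and y of sample_yellow in the frame of cup_yellow between -0.015 and 0.015 m and z of sample_yellow in the frame of cup_yellow between -0.002 and 0.009 m and x of sample_green in the frame of cup_green between -0.015 and 0.015 m and y of sample_green in the frame of cup_green between -0.015 and 0.015 m and z of sample_green in the frame of cup_green between -0.002 and 0.009 m and distance of each of solvent_red, solvent_blue from where it was at the start of the episode below 0.025 m); the robot touches nothing.
It fails at once if a bottle is tipped over (more than 35 degrees from upright) (angle between any of sample_red, sample_blue, sample_yellow, sample_green, solvent_red, solvent_blue's own z axis and vertical above 0.61 rad).
It fails at once if a brown solvent bottle is moved from its place by more than 25 mm (distance of any of solvent_red, solvent_blue from where it was at the start of the episode above 0.025 m).
It fails at once if a sample bottle is dropped: out of the fingers' hold and moving faster than 0.8 m/s (a fall of about 33 mm) ((linear speed of sample_red above 0.8 m/s and contact force between sample_red and the fingers below 0.05 N) or (linear speed of sample_blue above 0.8 m/s and contact force between sample_blue and the fingers below 0.05 N) or (linear speed of sample_yellow above 0.8 m/s and contact force between sample_yellow and the fingers below 0.05 N) or (linear speed of sample_green above 0.8 m/s and contact force between sample_green and the fingers below 0.05 N)).
It also fails if it takes over 120 s, if anything falls off the work surface, if the arm or the gripper's body presses on something with over 40 N, if the wrist force passes 120 N, or if a joint passes its speed limit or range.

ROBOT

A 7-joint arm with a two-finger parallel gripper is mounted at the origin on the work surface. World frame = base frame: x ahead of the robot, y to its left, z up, the work surface at z = 0. Lengths are in m, angles in rad, forces in N, time in s.
With the tool pointing down it reaches from about 0.425 to 0.875 m from the base axis. Payload 4.7 kg.
Tool frame: the origin (TCP) lies between the finger pads; the fingertips stand 22 mm ahead of it and the grasp point (between the pads) lies 3 mm ahead of it; z points along the fingers, y is the line along which they close (so a half turn about z gives the same grasp; the last joint's range is limited). The gripper opens to 87 mm and grips with 3 to 60 N. Pads are 19 mm wide; open, the fingers measure 117 mm over their backs; the gripper's body (75 mm by 190 mm) begins 51 mm behind the grasp point.
Start: joints at [1.252, 0.321, -0.07, 1.45, 0.023, 1.371, -0.057], TCP at [0.212, -0.614, 0.245] pointing down, gripper open.
Joint ranges: [-2.86, 2.86], [-0.3, 2.09], [-1.38, 1.24], [0.06, 2.45], [-1.56, 4.7], [0.09, 2.05], [-2.69, 2.69]. Speed limits (rad/s): [2.57, 2.57, 3.14, 3.14, 3.14, 3.14, 3.14].

INTERFACE

Orientations are given as a rotation vector (axis times angle).
In Python, from bench import ctrl gives the robot as it stands. The module is installed in compiled form; this text tells all that it offers.
- The arm moves only by the tool send_rows, never from a script. Its argument "motion" is a list of rows, each an object with "claw": the opening, from -1 (shut) to 1 (fully open); "slide": the shift along the tool's x, y, z in mm, a list of three; "delta_rot": the turn, a rotation vector about the tool's x, y, z in rad, a list of three. In form: [{"claw": claw, "slide": [x, y, z], "delta_rot": [ax, ay, az]}, ...]. A call has 1 to 5 rows; each row is the pose to reach, as a shift and turn from the pose commanded when the call began, along the tool's axes at that moment; what a row does not reach only later rows make up. A row lasts 1/10 s, in which the tool goes at most 50 mm and 8.59 degrees, less where a joint would pass 70% of its speed; a pose out of reach is approached as far as the arm can. A call with a gripper value outside its range is refused whole. The fingers move at their own pace and stop on an object; "grip_force" is the grip in N (left out, the last holds). Time passes only in rows, so rows that repeat a pose let the fingers close. It gives the time, the measured TCP pose, the force, the opening and the grip force at its end, in the units of the state.
- ctrl.get_state(): the state, without advancing time (a new reading comes with each control period).
- ctrl.get_image(name): name is "scene" or "side" or "wrist"; returns a dict with "color" (480x640x3 uint8, blue, green, red), "fx", "fy", "cx", "cy" (pixels), "pose" (4x4, takes a point from camera to world coordinates). Camera axes: x right, y down, z forward; pixel columns grow to the right and rows downward; lengths in m; the calibration is good to about 2 mm. A picture is of the moment at which its call begins. There is no depth.
- ctrl.close_job(): hands the job in; it is judged then, once.
The state is a dict: "time": time; "joint_positions": joint angles; "qd": joint speeds; "joint_torque": joint torques, N m; "position": TCP position; "tool_rot": TCP orientation; "ft_force": force on the tool from outside, world axes, zero at the start; "torque": the same for the moment, N m; "grip_width": opening from 0.0 (shut) to 1.0 (fully open); "grip_force": force on a finger pad.
Only numpy, scipy, OpenCV 4.12 (cv2) and the standard library are available. Lean on these libraries where they do the work, as an engineer would, in place of code of your own. Each camera call takes 0.05 s, during which the arm holds its last target. There are 200 camera calls.

## Working session

There is one attempt and no reset: what is moved stays moved. The work goes in short steps, Python scripts to look and compute and a tool call to move; the robot and the scene stay as the last step left them, time stands still between calls to the robot, and variables do not carry over. Pictures are saved under pics/ and viewed, at most 14 in all, crops included, and the job is handed in when it is done.

Besides the shell and the picture viewer there is one more tool, called after "Emit:" in YAML: its name, and indented under it one key for each argument. send_rows: Moves the arm, as the interface text tells. Its arguments: {"type":"object","properties":{"motion":{"type":"array","items":{"type":"object","properties":{"claw":{"type":"number"},"slide":{"type":"array","items":{"type":"number"}},"delta_rot":{"type":"array","items":{"type":"number"}}}}},"grip_force":{"type":"number"}},"required":["motion"]}

```bash
mkdir -p pics; python3 - <<'E'
from bench import ctrl
import cv2,numpy as np
s=ctrl.get_state()
for k in("time","position","tool_rot","grip_width","ft_force"):print(k,s[k])
for n in("scene","side","wrist"):
    i=ctrl.get_image(n);cv2.imwrite(f"pics/{n}0.png",i["color"]);print(n,i["fx"],i["cx"],i["cy"],np.round(i["pose"],3).tolist())
E
```

```text
time 0.0
position [ 0.21211851 -0.61389128  0.24349427]
tool_rot [-3.09641029e+00 -5.20092294e-01  6.82452702e-04]
grip_width 0.9994727920244515
ft_force [0.05738397 0.43807042 0.01991171]
scene 463.04263950153194 325.0976854357384 234.75223055347692 [[0.514, 0.637, -0.574, 1.147], [0.857, -0.394, 0.331, -0.268], [-0.016, -0.663, -0.749, 0.833], [0.0, 0.0, 0.0, 1.0]]
side 502.97163377350745 317.22137844817763 232.4974790570312 [[-0.876, -0.315, 0.364, 0.169], [-0.482, 0.581, -0.656, 0.779], [-0.004, -0.75, -0.661, 0.748], [0.0, 0.0, 0.0, 1.0]]
wrist 353.7886133354389 318.58353867964706 237.76702659750657 [[0.328, -0.916, -0.232, 0.274], [-0.945, -0.319, -0.079, -0.593], [-0.002, 0.245, -0.97, 0.384], [0.0, 0.0, 0.0, 1.0]]
```

View pics/scene0.png

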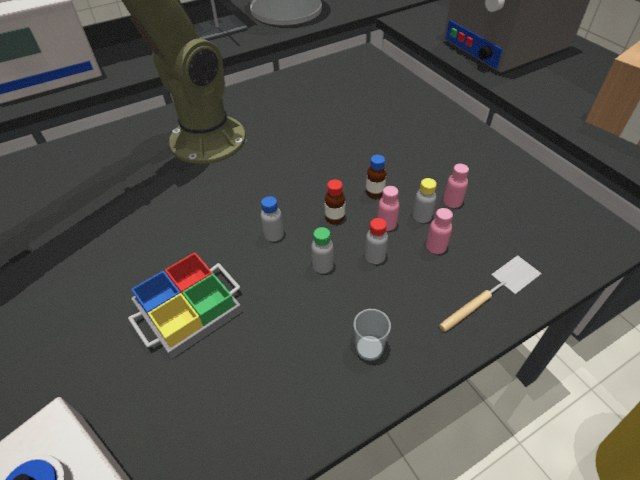

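View pics/side0.png

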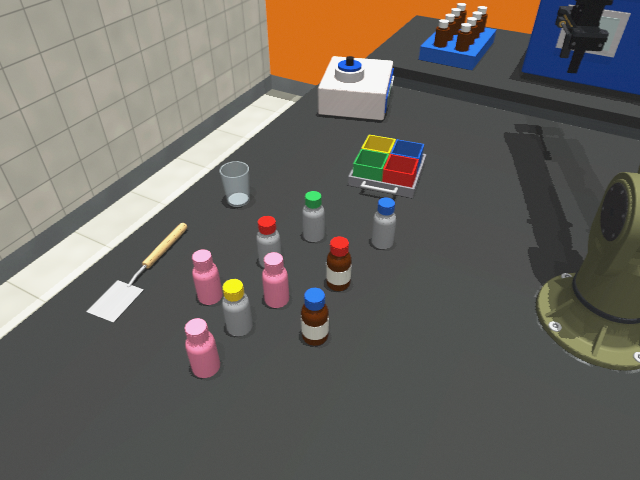

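The scene view shows the silver bottles with caps at blue (270,205), green (321,237), red (377,228) and yellow (428,187). The brown ones are at red (335,188) and blue (377,163), and there are three pink ones. The tray is near (185,300). The side view shows the same layout, with the tray at (390,162).

```bash
cat > h.py <<'E'
import cv2,numpy as np
R={"red":[(0,6),(172,180)],"blue":[(100,125)],"yellow":[(24,34)],"green":[(50,80)]}
def blobs(img,col,amin=60,s=120,v=60):
    h=cv2.cvtColor(img,cv2.COLOR_BGR2HSV);m=0
    for a,b in R[col]: m=m|cv2.inRange(h,(a,s,v),(b,255,255))
    n,l,st,c=cv2.connectedComponentsWithStats(m)
    return [(np.round(c[i],1),st[i],l==i) for i in range(1,n) if st[i][4]>=amin]
def ray(i,p):
    P=np.array(i["pose"]);d=P[:3,:3]@[(p[0]-i["cx"])/i["fx"],(p[1]-i["cy"])/i["fy"],1]
    return P[:3,3],d/np.linalg.norm(d)
def plane(i,p,z):
    o,d=ray(i,p);return o+d*(z-o[2])/d[2]
def proj(i,X):
    P=np.linalg.inv(np.array(i["pose"]));c=P[:3,:3]@X+P[:3,3]
    return np.array([c[0]/c[2]*i["fx"]+i["cx"],c[1]/c[2]*i["fy"]+i["cy"]])
def tri(vs):
    A=0;b=0;
    for i,p in vs:
        o,d=ray(i,p);M=np.eye(3)-np.outer(d,d);A=A+M;b=b+M@o
    X=np.linalg.solve(A,b)
    return X,max(np.linalg.norm(proj(i,X)-p) for i,p in vs)
E
python3 - <<'E'
from bench import ctrl
from h import *
S=ctrl.get_image("scene");D=ctrl.get_image("side")
for c in R:
    for p,s,_ in blobs(S["color"],c):
        for q,t,_ in blobs(D["color"],c):
            X,e=tri([(S,p),(D,q)])
            if e<6 and -.02<X[2]<.2: print(c,p,s[4],q,t[4],np.round(X,4),round(e,1))
E
```

```text
red [334.4 187.3] 232 [339.  246.1] 338 [0.4706 0.1499 0.1003] 0.1
red [377.8 226.2] 260 [266.5 224.7] 296 [0.6245 0.1639 0.1013] 0.2
red [187.7 271.2] 998 [399.9 170.1] 897 [ 0.4856 -0.2206  0.0487] 2.3
blue [377.2 161.7] 191 [314.2 298.5] 408 [0.4482 0.2868 0.1008] 0.1
blue [268.9 204. ] 224 [385.7 205.6] 264 [ 0.4408 -0.0046  0.1016] 0.1
blue [154.7 290.9] 1089 [408.2 149.1] 473 [ 0.5002 -0.2988  0.0579] 0.3
blue [ 34.3 470.5] 670 [349.2  65.9] 200 [ 0.7797 -0.5291  0.1371] 2.6
yellow [427.9 184.7] 175 [232.7 289.6] 393 [0.5801 0.3373 0.1026] 0.4
yellow [175.2 319.4] 1247 [378.4 143.5] 442 [ 0.581  -0.2872  0.055 ] 2.2
green [321.5 235.7] 240 [312.8 199. ] 241 [0.5844 0.0475 0.1014] 0.1
green [208.8 298.3] 1430 [369.5 164.2] 820 [ 0.5659 -0.2097  0.0441] 0.2
```

Emit:
send_rows:
  motion:
    - {"claw": 0.1,"slide": [45,-22,-11],"delta_rot": [0,0,0.07]}
    - {"claw": 0.1,"slide": [90,-45,-22],"delta_rot": [0,0,0.14]}
    - {"claw": 0.1,"slide": [135,-67,-33],"delta_rot": [0,0,0.21]}
    - {"claw": 0.1,"slide": [180,-90,-44],"delta_rot": [0,0,0.28]}
    - {"claw": 0.1,"slide": [225,-112,-55],"delta_rot": [0,0,0.333]}

```text
time: 0.75
position: [0.3844, -0.4384, 0.2985]
tool_rot: [3.141, -0.005, 0.0]
ft_force: [0.6, -1.0, 0.8]
grip_width: 0.632
grip_force: 0.0
```

Emit:
send_rows:
  motion:
    - {"claw": 0.1,"slide": [34,-35,0],"delta_rot": [0,0,0]}
    - {"claw": 0.1,"slide": [68,-70,0],"delta_rot": [0,0,0]}
    - {"claw": 0.1,"slide": [102,-105,0],"delta_rot": [0,0,0]}
    - {"claw": 0.1,"slide": [136,-140,0],"delta_rot": [0,0,0]}
    - {"claw": 0.1,"slide": [170,-175,0],"delta_rot": [0,0,0]}

```text
time: 1.25
position: [0.5544, -0.2636, 0.2982]
tool_rot: [3.141, -0.001, 0.0]
ft_force: [-0.5, -0.8, 0.3]
grip_width: 0.548
grip_force: 0.0
```

```bash
python3 - <<'E'
from bench import ctrl
import cv2,numpy as np
from scipy.spatial.transform import Rotation as T
i=ctrl.get_image("wrist");cv2.imwrite("pics/w1.png",i["color"]);s=ctrl.get_state()
print(s["time"],s["position"],s["grip_width"]);print(T.from_rotvec(s["tool_rot"]).as_matrix().round(4))
print(np.round(i["pose"],3).tolist(),i["fy"])
E
```

```text
1.3 [ 0.56069424 -0.25338529  0.29776367] 0.5501569848533229
[[ 0.9999  0.0122  0.0049]
 [ 0.0121 -0.9999  0.0065]
 [ 0.005  -0.0065 -1.    ]]
[[0.001, -0.97, -0.245, 0.62], [-1.0, -0.001, -0.001, -0.264], [0.0, 0.245, -0.97, 0.438], [0.0, 0.0, 0.0, 1.0]] 353.7886133354389
```

View pics/w1.png

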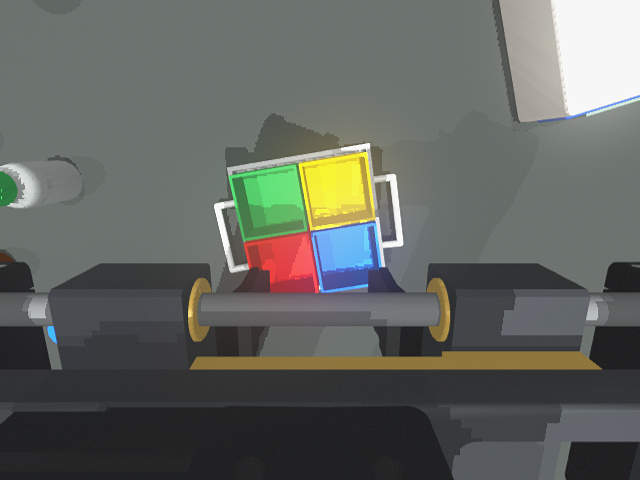

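The wrist view shows the green, yellow, red and blue cups around (300,225). The near ones are hidden by the gripper, so I'll back off 100 mm and let the arm settle.

Emit:
send_rows:
  motion:
    - {"claw": 0.1,"slide": [-40,0,0],"delta_rot": [0,0,0]}
    - {"claw": 0.1,"slide": [-80,0,0],"delta_rot": [0,0,0]}
    - {"claw": 0.1,"slide": [-100,0,0],"delta_rot": [0,0,0]}
    - {"claw": 0.1,"slide": [-100,0,0],"delta_rot": [0,0,0]}
    - {"claw": 0.1,"slide": [-100,0,0],"delta_rot": [0,0,0]}

```text
time: 1.8
position: [0.4536, -0.2652, 0.2984]
tool_rot: [3.141, -0.001, 0.002]
ft_force: [-0.4, -0.0, 0.8]
grip_width: 0.547
grip_force: 0.0
```

```bash
python3 - <<'E'
from bench import ctrl
from h import *
i=ctrl.get_image("wrist");cv2.imwrite("pics/w2.png",i["color"]);s=ctrl.get_state()
print(s["time"],s["position"],s["grip_width"],i["pose"][:3,3])
for c in R:
    for p,st,m in blobs(i["color"],c,800,90,50):
        k=cv2.findContours(m.astype(np.uint8),0,1)[0][0]
        print(c,st,np.round(cv2.minAreaRect(k)[0],1),[np.round(plane(i,p,.062)[:2],4) for p in cv2.boxPoints(cv2.minAreaRect(k))],plane(i,cv2.minAreaRect(k)[0],.062).round(4))
E
```

```text
1.85 [ 0.45411688 -0.26491378  0.29816718] 0.5510819362176609 [ 0.51913349 -0.2657193   0.43847489]
red [ 239  159   79   59 2999] [278.3 182.5] [array([ 0.5087, -0.1827]), array([ 0.5205, -0.2552]), array([ 0.4596, -0.2653]), array([ 0.4469, -0.1899])] [ 0.4846 -0.2233  0.062 ]
blue [ 309  130   77   76 3447] [348.1 166.5] [array([ 0.5298, -0.2558]), array([ 0.5404, -0.3251]), array([ 0.4716, -0.3393]), array([ 0.4601, -0.2668])] [ 0.5013 -0.2967  0.062 ]
yellow [ 296   45   81   92 5744] [337.8  90.5] [array([ 0.6054, -0.2422]), array([ 0.6165, -0.3133]), array([ 0.5438, -0.3294]), array([ 0.5316, -0.2547])] [ 0.5753 -0.2849  0.062 ]
green [ 221   62   84   85 4025] [262.6 103.8] [array([ 0.592 , -0.1691]), array([ 0.6053, -0.2364]), array([ 0.5325, -0.2521]), array([ 0.5178, -0.1816])] [ 0.5629 -0.2098  0.062 ]
```

```bash
python3 -c "
import cv2
i=cv2.imread('pics/w2.png')[60:330,120:460];cv2.imwrite('pics/w2c.png',cv2.resize(i,None,fx=2.2,fy=2.2,interpolation=2))"
```

```text
(no output)
```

View pics/w2c.png

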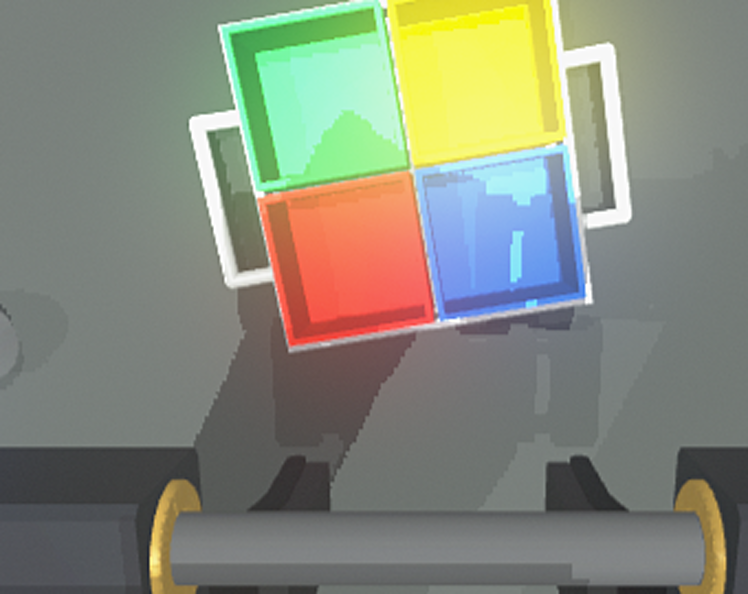

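The crop shows all four rims. The common inner corner is at about (307,136) in the full image, and the outer corners are near (220,72), (373,59), (388,196) and (252,218).

```bash
python3 - <<'E'
from bench import ctrl
from h import *
i=ctrl.get_image("wrist")
pc=[np.array(p) for p in [(220,71.8),(372.7,59),(388.2,196.4),(251.8,218.2)]]
m=np.zeros((480,640),np.uint8)
for c in R:
    for _,_,k in blobs(i["color"],c,800,70,50): m|=k.astype(np.uint8)
m=cv2.morphologyEx(m,cv2.MORPH_CLOSE,np.ones((9,9)))
h=cv2.convexHull(max(cv2.findContours(m,0,1)[0],key=cv2.contourArea))
a=cv2.minEnclosingTriangle(h)
q=cv2.approxPolyDP(h,10,True)[:,0];print(q.tolist())
X=np.array([plane(i,p,.062)[:2] for p in q.astype(float)]);Y=np.array([plane(i,p,.062)[:2] for p in pc])
# hull on plane, min rect
H=np.array([plane(i,p,.062)[:2] for p in h[:,0].astype(float)],np.float32)
print(X.round(4),X.mean(0));print(Y.round(4),Y.mean(0));print(cv2.minAreaRect(H*1000))
print("cross",plane(i,(307.3,136.4),.062))
P1={**i,"pose":np.array([[0.001,-0.97,-0.245,0.62],[-1,-0.001,-0.001,-0.264],[0,0.245,-0.97,0.438],[0,0,0,1]])}
print("cross 2 views",tri([(i,np.array((307.3,136.4))),(P1,np.array((311.,231)))]))
S=ctrl.get_image("scene");cv2.imwrite("pics/s3c.png",cv2.resize(S["color"][240:360,110:260],None,fx=4,fy=4,interpolation=2))
E
```

```text
[[368, 46], [386, 195], [251, 217], [221, 73]]
[[ 0.616  -0.3129]
 [ 0.4721 -0.3373]
 [ 0.4481 -0.1925]
 [ 0.5917 -0.1695]] [ 0.53195791 -0.2530383 ]
[[ 0.5928 -0.1686]
 [ 0.6045 -0.3179]
 [ 0.4706 -0.3397]
 [ 0.4467 -0.1933]] [ 0.52866033 -0.2548629 ]
((531.8428344726562, -253.20669555664062), (147.47279357910156, 147.46385192871094), 9.523335456848145)
cross [ 0.53195722 -0.25384386  0.062     ]
cross 2 views (array([ 0.53207066, -0.25491936,  0.05977979]), np.float64(1.1120156113968562))
```

View pics/s3c.png

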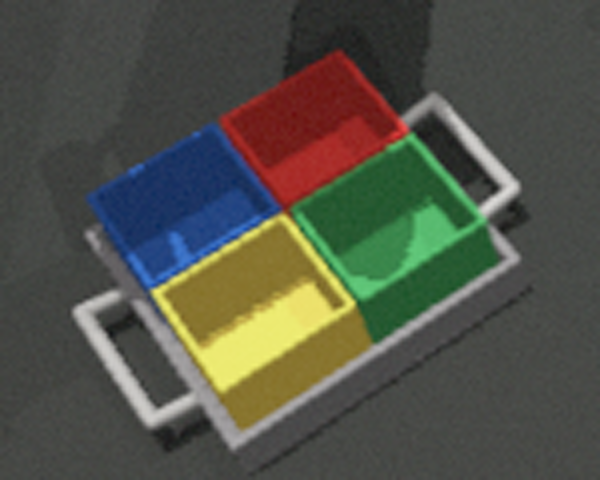

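The scene crop agrees, with the inner corner at (182,292). The rim outline measures 147.5 mm square at z=0.062, with centre (0.532,-0.2535) and yaw 9.5°. That puts the cups at green (.563,-.210), yellow (.575,-.284), red (.489,-.223) and blue (.501,-.297). I'll start with the blue bottle.

Emit:
send_rows:
  motion:
    - {"claw": 0.2,"slide": [-3,-48,0],"delta_rot": [0,0,0]}
    - {"claw": 0.2,"slide": [-6,-96,0],"delta_rot": [0,0,0]}
    - {"claw": 0.2,"slide": [-9,-144,0],"delta_rot": [0,0,0]}
    - {"claw": 0.2,"slide": [-12,-192,0],"delta_rot": [0,0,0]}
    - {"claw": 0.2,"slide": [-13,-240,0],"delta_rot": [0,0,0]}

```text
time: 2.45
position: [0.4406, -0.0226, 0.298]
tool_rot: [-3.141, -0.001, -0.001]
ft_force: [0.5, 0.2, -0.0]
grip_width: 0.601
grip_force: 0.0
```

Emit:
send_rows:
  motion:
    - {"claw": 0.2,"slide": [0,-20,0],"delta_rot": [0,0,0]}
    - {"claw": 0.2,"slide": [0,-20,20],"delta_rot": [0,0,0]}
    - {"claw": 0.2,"slide": [0,-20,60],"delta_rot": [0,0,0]}
    - {"claw": 0.2,"slide": [0,-20,100],"delta_rot": [0,0,0]}
    - {"claw": 0.2,"slide": [0,-20,100],"delta_rot": [0,0,0]}

```text
time: 2.95
position: [0.4371, -0.0043, 0.1933]
tool_rot: [-3.139, -0.002, 0.016]
ft_force: [0.0, -0.2, -0.5]
grip_width: 0.604
grip_force: 0.0
```

```bash
python3 - <<'E'
from bench import ctrl
from h import *
i=ctrl.get_image("wrist");cv2.imwrite("pics/w4.png",i["color"]);s=ctrl.get_state()
print(s["position"],s["tool_rot"],s["grip_width"])
for p,st,m in blobs(i["color"],"blue",60): print(p,st,plane(i,p,.101).round(4))
E
```

```text
[ 0.43914541 -0.00437915  0.19632161] [-3.13997030e+00 -1.84892849e-03  8.08411569e-03] 0.6017792548651333
[317.8 244. ] [ 292  216   52   56 2270] [ 0.4389 -0.0042  0.101 ]
```

View pics/w4.png

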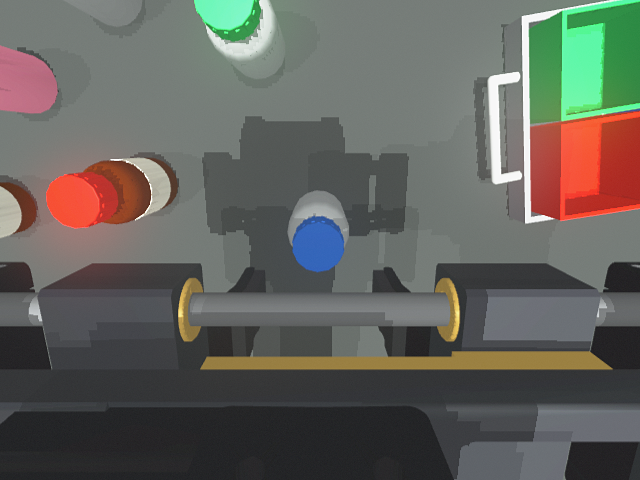

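The blue cap is at (318,244), centred between the fingers, so I'll descend and grip.

Emit:
send_rows:
  motion:
    - {"claw": 0.2,"slide": [1,0,30],"delta_rot": [0,0,0]}
    - {"claw": 0.2,"slide": [1,0,60],"delta_rot": [0,0,0]}
    - {"claw": 0.2,"slide": [1,0,80],"delta_rot": [0,0,0]}
    - {"claw": 0.2,"slide": [1,0,89],"delta_rot": [0,0,0]}
    - {"claw": 0.2,"slide": [1,0,89],"delta_rot": [0,0,0]}
  grip_force: 25

```text
time: 3.5
position: [0.4423, -0.0049, 0.1097]
tool_rot: [-3.141, 0.0, -0.001]
ft_force: [0.1, 1.0, -0.6]
grip_width: 0.6
grip_force: 0.0
```

Emit:
send_rows:
  motion:
    - {"claw": -1,"slide": [0,0,0],"delta_rot": [0,0,0]}
    - {"claw": -1,"slide": [0,0,0],"delta_rot": [0,0,0]}
    - {"claw": -1,"slide": [0,0,0],"delta_rot": [0,0,0]}
    - {"claw": -1,"slide": [0,0,0],"delta_rot": [0,0,0]}
    - {"claw": -1,"slide": [0,0,0],"delta_rot": [0,0,0]}

```text
time: 4.0
position: [0.4423, -0.0049, 0.1099]
tool_rot: [3.141, -0.0, 0.003]
ft_force: [-0.5, 0.3, 4.6]
grip_width: 0.383
grip_force: 25.0
```

Emit:
send_rows:
  motion:
    - {"claw": -1,"slide": [0,0,-15],"delta_rot": [0,0,0]}
    - {"claw": -1,"slide": [0,0,-50],"delta_rot": [0,0,0]}
    - {"claw": -1,"slide": [0,0,-90],"delta_rot": [0,0,0]}
    - {"claw": -1,"slide": [0,0,-130],"delta_rot": [0,0,0]}
    - {"claw": -1,"slide": [0,0,-150],"delta_rot": [0,0,0]}

```text
time: 4.5
position: [0.4424, -0.0051, 0.2622]
tool_rot: [3.14, -0.0, 0.006]
ft_force: [0.5, -0.0, -1.9]
grip_width: 0.387
grip_force: 25.0
```

Emit:
send_rows:
  motion:
    - {"claw": -1,"slide": [3,15,0],"delta_rot": [0,0,0]}
    - {"claw": -1,"slide": [9,45,0],"delta_rot": [0,0,0]}
    - {"claw": -1,"slide": [17,85,0],"delta_rot": [0,0,0]}
    - {"claw": -1,"slide": [25,125,0],"delta_rot": [0,0,0]}
    - {"claw": -1,"slide": [33,165,0],"delta_rot": [0,0,0]}

```text
time: 5.0
position: [0.4733, -0.1727, 0.2566]
tool_rot: [-3.141, 0.001, 0.005]
ft_force: [0.9, -0.1, -0.8]
grip_width: 0.382
grip_force: 25.0
```

Emit:
send_rows:
  motion:
    - {"claw": -1,"slide": [8,40,0],"delta_rot": [0,0,0]}
    - {"claw": -1,"slide": [16,80,0],"delta_rot": [0,0,0]}
    - {"claw": -1,"slide": [22,110,0],"delta_rot": [0,0,0]}
    - {"claw": -1,"slide": [26,127,0],"delta_rot": [0,0,0]}
    - {"claw": -1,"slide": [26,127,0],"delta_rot": [0,0,0]}

```text
time: 5.5
position: [0.499, -0.3, 0.2565]
tool_rot: [-3.14, 0.007, 0.005]
ft_force: [-0.8, 0.3, -2.0]
grip_width: 0.381
grip_force: 25.0
```

```bash
cat > chk.py <<'E'
import sys
from bench import ctrl
from h import *
from scipy.spatial.transform import Rotation as T
col,z=sys.argv[1],float(sys.argv[2])
i=ctrl.get_image("wrist");s=ctrl.get_state();cv2.imwrite(f"pics/c{s['time']:.2f}.png",i["color"])
print(round(s["time"],2),s["position"].round(4),T.from_rotvec(s["tool_rot"]).as_matrix().round(3)[:,0],s["grip_width"].round(3),s["grip_force"],s["ft_force"].round(1))
for p,st,m in blobs(i["color"],col,60): print(p,st,plane(i,p,z).round(4))
for n in("scene","side"):
    j=ctrl.get_image(n)
    for p,st,_ in blobs(j["color"],col):print(n,p,st[4],plane(j,p,z).round(4))
E
python3 chk.py blue 0.253
```

```text
Traceback (most recent call last):
  File "chk.py", line 7, in <module>
    print(round(s["time"],2),s["position"].round(4),T.from_rotvec(s["tool_rot"]).as_matrix().round(3)[:,0],s["grip_width"].round(3),s["grip_force"],s["ft_force"].round(1))
                                                                                                           ^^^^^^^^^^^^^^^^^^^^^
AttributeError: 'float' object has no attribute 'round'
```

```bash
sed -i 's/s\["grip_width"\].round(3)/round(s["grip_width"],3)/' chk.py; python3 chk.py blue 0.255
```

```text
5.6 [ 0.5001 -0.2959  0.2577] [ 1.     0.001 -0.002] 0.382 24.97913715429604 [ 0.1  0.9 -2. ]
[603.8  31.6] [569  18  71  28 373] [ 0.606  -0.4007  0.255 ]
[554.1  50.3] [538  44  34  14 135] [ 0.5999 -0.3838  0.255 ]
[332.2 208.7] [ 287  176   73   72 1544] [ 0.5416 -0.3036  0.255 ]
[280.4 212.5] [275 189  11  49 118] [ 0.54   -0.2825  0.255 ]
[318.8 279.2] [ 283  262   72   31 1631] [ 0.5111 -0.2981  0.255 ]
[318.5 335. ] [ 284  326   71   23 1205] [ 0.4847 -0.298   0.255 ]
scene [474.   43.7] 855 [0.3393 0.6569 0.255 ]
scene [83.5 66.6] 129 [-0.0943 -0.2371  0.255 ]
scene [ 7.8 86.9] 160 [-0.0935 -0.4115  0.255 ]
scene [377.3 161.7] 191 [0.5954 0.17   0.255 ]
scene [123.  226.4] 400 [ 0.5056 -0.2965  0.255 ]
scene [154.6 291. ] 1077 [ 0.6654 -0.2908  0.255 ]
scene [ 34.4 470.5] 667 [ 0.8393 -0.4869  0.255 ]
side [585.   48.8] 6395 [ 0.1847 -0.6463  0.255 ]
side [465.4  51.2] 1277 [ 0.4451 -0.4894  0.255 ]
side [349.2  65.9] 200 [ 0.6621 -0.2719  0.255 ]
side [388.3  89.4] 75 [ 0.5319 -0.2001  0.255 ]
side [421.7  78.7] 93 [ 0.4863 -0.2862  0.255 ]
side [408.2 149.3] 471 [0.4052 0.0089 0.255 ]
side [314.2 298.6] 409 [0.3817 0.4044 0.255 ]
```

Emit:
send_rows:
  motion:
    - {"claw": -1,"slide": [2,1,25],"delta_rot": [0,0,0]}
    - {"claw": -1,"slide": [2,1,60],"delta_rot": [0,0,0]}
    - {"claw": -1,"slide": [2,1,95],"delta_rot": [0,0,0]}
    - {"claw": -1,"slide": [2,1,120],"delta_rot": [0,0,0]}
    - {"claw": -1,"slide": [2,1,125],"delta_rot": [0,0,0]}

```text
time: 6.2
position: [0.5005, -0.2953, 0.1309]
tool_rot: [-3.138, -0.004, 0.008]
ft_force: [-0.9, -0.3, -1.2]
grip_width: 0.381
grip_force: 25.0
```

Emit:
send_rows:
  motion:
    - {"claw": -1,"slide": [0,0,3],"delta_rot": [0,0,0]}
    - {"claw": -1,"slide": [0,0,6],"delta_rot": [0,0,0]}
    - {"claw": -1,"slide": [0,0,8],"delta_rot": [0,0,0]}
    - {"claw": -1,"slide": [0,0,10],"delta_rot": [0,0,0]}
    - {"claw": -1,"slide": [0,0,10],"delta_rot": [0,0,0]}

```text
time: 6.7
position: [0.5026, -0.2982, 0.1244]
tool_rot: [3.141, -0.0, 0.001]
ft_force: [0.4, -0.0, -1.9]
grip_width: 0.385
grip_force: 25.0
```

Emit:
send_rows:
  motion:
    - {"claw": -1,"slide": [0,0,1],"delta_rot": [0,0,0]}
    - {"claw": -1,"slide": [0,0,2],"delta_rot": [0,0,0]}
    - {"claw": -1,"slide": [0,0,3],"delta_rot": [0,0,0]}
    - {"claw": -1,"slide": [0,0,4],"delta_rot": [0,0,0]}
    - {"claw": -1,"slide": [0,0,4],"delta_rot": [0,0,0]}

```text
time: 7.2
position: [0.5023, -0.2981, 0.1198]
tool_rot: [-3.141, 0.0, 0.001]
ft_force: [-0.1, 0.0, -1.7]
grip_width: 0.385
grip_force: 25.0
```

Emit:
send_rows:
  motion:
    - {"claw": -1,"slide": [0,0,0.7],"delta_rot": [0,0,0]}
    - {"claw": -1,"slide": [0,0,1.5],"delta_rot": [0,0,0]}
    - {"claw": -1,"slide": [0,0,1.5],"delta_rot": [0,0,0]}
    - {"claw": 0.2,"slide": [0,0,1.5],"delta_rot": [0,0,0]}
    - {"claw": 0.2,"slide": [0,0,1.5],"delta_rot": [0,0,0]}

```text
time: 7.7
position: [0.5024, -0.2982, 0.1185]
tool_rot: [3.141, -0.0, 0.0]
ft_force: [-0.3, 0.1, 0.6]
grip_width: 0.491
grip_force: 0.0
```

Emit:
send_rows:
  motion:
    - {"claw": 0.2,"slide": [0,0,0],"delta_rot": [0,0,0]}
    - {"claw": 0.2,"slide": [0,0,-20],"delta_rot": [0,0,0]}
    - {"claw": 0.2,"slide": [0,0,-60],"delta_rot": [0,0,0]}
    - {"claw": 0.2,"slide": [0,0,-100],"delta_rot": [0,0,0]}
    - {"claw": 0.2,"slide": [0,0,-140],"delta_rot": [0,0,0]}

```text
time: 8.2
position: [0.5021, -0.298, 0.2598]
tool_rot: [-3.142, 0.0, 0.001]
ft_force: [1.0, -0.3, 1.0]
grip_width: 0.597
grip_force: 0.0
```

```bash
python3 chk.py blue 0.110|head -4
```

```text
8.25 [ 0.5051 -0.2994  0.2677] [ 1.   -0.    0.01] 0.6 0.0 [ 2.2 -1.7  4.7]
[601.9  36.3] [565  22  75  30 374] [ 0.6483 -0.5076  0.11  ]
[548.4  55.9] [534  49  29  13 110] [ 0.6351 -0.4702  0.11  ]
[321.6 230.7] [ 274  180   85   80 2677] [ 0.5007 -0.3011  0.11  ]
```

Emit:
send_rows:
  motion:
    - {"claw": 0.2,"slide": [10,-45,0],"delta_rot": [0,0,0]}
    - {"claw": 0.2,"slide": [21,-90,0],"delta_rot": [0,0,0]}
    - {"claw": 0.2,"slide": [32,-135,0],"delta_rot": [0,0,0]}
    - {"claw": 0.2,"slide": [43,-180,0],"delta_rot": [0,0,0]}
    - {"claw": 0.2,"slide": [54,-225,0],"delta_rot": [0,0,0]}

```text
time: 8.85
position: [0.5558, -0.0714, 0.2569]
tool_rot: [-3.142, 0.001, 0.003]
ft_force: [0.7, -0.6, -0.2]
grip_width: 0.6
grip_force: 0.0
```

Emit:
send_rows:
  motion:
    - {"claw": 0.2,"slide": [11,-45,0],"delta_rot": [0,0,0]}
    - {"claw": 0.2,"slide": [22,-90,10],"delta_rot": [0,0,0]}
    - {"claw": 0.2,"slide": [28,-120,40],"delta_rot": [0,0,0]}
    - {"claw": 0.2,"slide": [28,-120,62],"delta_rot": [0,0,0]}
    - {"claw": 0.2,"slide": [28,-120,62],"delta_rot": [0,0,0]}

```text
time: 9.35
position: [0.5813, 0.0477, 0.1915]
tool_rot: [3.141, 0.004, -0.014]
ft_force: [-0.5, -1.1, -0.6]
grip_width: 0.6
grip_force: 0.0
```

```bash
python3 chk.py green 0.110|head -4
```

```text
9.4 [0.5827 0.0465 0.1938] [ 1.     0.    -0.006] 0.597 0.0 [ 0.3 -0.3 -0.3]
[600.4 239.4] [ 563  198   77   94 5337] [ 0.5901 -0.135   0.11  ]
[317.3 245.8] [ 291  218   53   56 2277] [0.585  0.0479 0.11  ]
scene [321.5 236. ] 226 [0.5916 0.0433 0.11  ]
```

Emit:
send_rows:
  motion:
    - {"claw": 0.2,"slide": [1,-1,30],"delta_rot": [0,0,0]}
    - {"claw": 0.2,"slide": [1,-1,60],"delta_rot": [0,0,0]}
    - {"claw": 0.2,"slide": [1,-1,78],"delta_rot": [0,0,0]}
    - {"claw": 0.2,"slide": [1,-1,85],"delta_rot": [0,0,0]}
    - {"claw": 0.2,"slide": [1,-1,85],"delta_rot": [0,0,0]}

```text
time: 10.0
position: [0.5857, 0.0469, 0.1117]
tool_rot: [3.141, -0.003, 0.0]
ft_force: [0.0, -0.5, -0.7]
grip_width: 0.599
grip_force: 0.0
```

Emit:
send_rows:
  motion:
    - {"claw": -1,"slide": [0,0,0],"delta_rot": [0,0,0]}
    - {"claw": -1,"slide": [0,0,0],"delta_rot": [0,0,0]}
    - {"claw": -1,"slide": [0,0,0],"delta_rot": [0,0,0]}
    - {"claw": -1,"slide": [0,0,0],"delta_rot": [0,0,0]}
    - {"claw": -1,"slide": [0,0,0],"delta_rot": [0,0,0]}

```text
time: 10.5
position: [0.5862, 0.048, 0.1125]
tool_rot: [3.141, -0.0, 0.003]
ft_force: [0.8, 0.7, 4.7]
grip_width: 0.384
grip_force: 25.1
```

Emit:
send_rows:
  motion:
    - {"claw": -1,"slide": [0,0,-15],"delta_rot": [0,0,0]}
    - {"claw": -1,"slide": [0,0,-50],"delta_rot": [0,0,0]}
    - {"claw": -1,"slide": [0,0,-90],"delta_rot": [0,0,0]}
    - {"claw": -1,"slide": [0,0,-130],"delta_rot": [0,0,0]}
    - {"claw": -1,"slide": [0,0,-150],"delta_rot": [0,0,0]}

```text
time: 11.0
position: [0.5865, 0.0484, 0.2661]
tool_rot: [3.142, 0.0, 0.008]
ft_force: [-0.3, 0.5, -1.6]
grip_width: 0.388
grip_force: 25.1
```

Emit:
send_rows:
  motion:
    - {"claw": -1,"slide": [-1,15,0],"delta_rot": [0,0,0]}
    - {"claw": -1,"slide": [-4,45,0],"delta_rot": [0,0,0]}
    - {"claw": -1,"slide": [-8,85,0],"delta_rot": [0,0,0]}
    - {"claw": -1,"slide": [-11,125,0],"delta_rot": [0,0,0]}
    - {"claw": -1,"slide": [-14,165,0],"delta_rot": [0,0,0]}

```text
time: 11.5
position: [0.5696, -0.12, 0.2596]
tool_rot: [3.141, -0.002, -0.005]
ft_force: [0.4, 0.1, -1.1]
grip_width: 0.382
grip_force: 25.1
```

Emit:
send_rows:
  motion:
    - {"claw": -1,"slide": [-3,40,0],"delta_rot": [0,0,0]}
    - {"claw": -1,"slide": [-6,70,0],"delta_rot": [0,0,0]}
    - {"claw": -1,"slide": [-8,93,0],"delta_rot": [0,0,0]}
    - {"claw": -1,"slide": [-8,93,0],"delta_rot": [0,0,0]}
    - {"claw": -1,"slide": [-8,93,0],"delta_rot": [0,0,0]}

```text
time: 12.0
position: [0.562, -0.211, 0.2597]
tool_rot: [-3.14, 0.004, 0.005]
ft_force: [0.2, 0.7, -1.2]
grip_width: 0.382
grip_force: 25.1
```

```bash
python3 chk.py green 0.255|head -1
```

```text
12.05 [ 0.5627 -0.2096  0.2602] [ 1.     0.    -0.002] 0.378 25.119315697811544 [ 0.1 -0.1 -1. ]
```

Emit:
send_rows:
  motion:
    - {"claw": -1,"slide": [0,0,25],"delta_rot": [0,0,0]}
    - {"claw": -1,"slide": [0,0,60],"delta_rot": [0,0,0]}
    - {"claw": -1,"slide": [0,0,95],"delta_rot": [0,0,0]}
    - {"claw": -1,"slide": [0,0,125],"delta_rot": [0,0,0]}
    - {"claw": -1,"slide": [0,0,132],"delta_rot": [0,0,0]}

```text
time: 12.65
position: [0.561, -0.208, 0.1256]
tool_rot: [-3.139, -0.003, 0.01]
ft_force: [0.1, -0.1, -1.4]
grip_width: 0.387
grip_force: 25.1
```

Emit:
send_rows:
  motion:
    - {"claw": -1,"slide": [0,0,2],"delta_rot": [0,0,0]}
    - {"claw": -1,"slide": [0,0,4],"delta_rot": [0,0,0]}
    - {"claw": -1,"slide": [0,0,4],"delta_rot": [0,0,0]}
    - {"claw": -1,"slide": [0,0,4],"delta_rot": [0,0,0]}
    - {"claw": -1,"slide": [0,0,4],"delta_rot": [0,0,0]}

```text
time: 13.15
position: [0.564, -0.2103, 0.1266]
tool_rot: [3.141, -0.0, 0.002]
ft_force: [-0.1, -0.0, -0.3]
grip_width: 0.381
grip_force: 25.1
```

Emit:
send_rows:
  motion:
    - {"claw": -1,"slide": [0,0,1.5],"delta_rot": [0,0,0]}
    - {"claw": -1,"slide": [0,0,3],"delta_rot": [0,0,0]}
    - {"claw": -1,"slide": [0,0,4],"delta_rot": [0,0,0]}
    - {"claw": -1,"slide": [0,0,4],"delta_rot": [0,0,0]}

```text
time: 13.55
position: [0.5636, -0.2101, 0.1216]
tool_rot: [3.141, -0.0, 0.0]
ft_force: [0.9, -0.8, 0.8]
grip_width: 0.381
grip_force: 25.1
```

Emit:
send_rows:
  motion:
    - {"claw": -1,"slide": [0,0,1],"delta_rot": [0,0,0]}
    - {"claw": -1,"slide": [0,0,1],"delta_rot": [0,0,0]}
    - {"claw": 0.2,"slide": [0,0,1],"delta_rot": [0,0,0]}
    - {"claw": 0.2,"slide": [0,0,1],"delta_rot": [0,0,0]}
    - {"claw": 0.2,"slide": [0,0,1],"delta_rot": [0,0,0]}

```text
time: 14.05
position: [0.5632, -0.2102, 0.1201]
tool_rot: [-3.142, 0.0, 0.001]
ft_force: [0.7, -0.3, -0.0]
grip_width: 0.557
grip_force: 0.0
```

Emit:
send_rows:
  motion:
    - {"claw": 0.2,"slide": [0,0,0],"delta_rot": [0,0,0]}
    - {"claw": 0.2,"slide": [0,0,-20],"delta_rot": [0,0,0]}
    - {"claw": 0.2,"slide": [0,0,-60],"delta_rot": [0,0,0]}
    - {"claw": 0.2,"slide": [0,0,-100],"delta_rot": [0,0,0]}
    - {"claw": 0.2,"slide": [0,0,-140],"delta_rot": [0,0,0]}

```text
time: 14.55
position: [0.5631, -0.21, 0.2617]
tool_rot: [-3.142, 0.0, 0.001]
ft_force: [0.4, -0.5, -0.0]
grip_width: 0.597
grip_force: 0.0
```

```bash
python3 chk.py green 0.110|head -3; python3 - <<'E'
from bench import ctrl
import cv2
cv2.imwrite("pics/s5.png",cv2.resize(ctrl.get_image("side")["color"][90:370,150:470],None,fx=2,fy=2))
E
```

```text
14.6 [ 0.5663 -0.2108  0.2697] [ 1.   -0.    0.01] 0.6 0.0 [ 2.4 -0.7  4.3]
[303.5 196.1] [ 276  173   74   85 1431] [ 0.5906 -0.1981  0.11  ]
[342.7 203.1] [335 188  14  27 128] [ 0.5848 -0.2306  0.11  ]
```

View pics/s5.png

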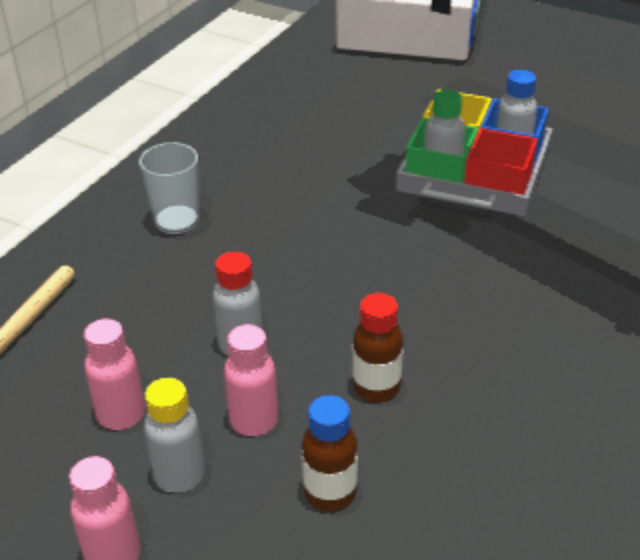

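Green and blue stand upright in their cups, at crop (447,100) and (521,85), and the brown bottles haven't moved. Next is red.

Emit:
send_rows:
  motion:
    - {"claw": 0.2,"slide": [8,-48,0],"delta_rot": [0,0,0]}
    - {"claw": 0.2,"slide": [16,-96,0],"delta_rot": [0,0,0]}
    - {"claw": 0.2,"slide": [24,-144,0],"delta_rot": [0,0,0]}
    - {"claw": 0.2,"slide": [32,-192,0],"delta_rot": [0,0,0]}
    - {"claw": 0.2,"slide": [39,-240,0],"delta_rot": [0,0,0]}

```text
time: 15.25
position: [0.6016, 0.0315, 0.2583]
tool_rot: [3.141, -0.001, -0.005]
ft_force: [0.4, -0.5, -0.8]
grip_width: 0.601
grip_force: 0.0
```

Emit:
send_rows:
  motion:
    - {"claw": 0.2,"slide": [8,-47,0],"delta_rot": [0,0,0]}
    - {"claw": 0.2,"slide": [15,-94,0],"delta_rot": [0,0,0]}
    - {"claw": 0.2,"slide": [22,-134,20],"delta_rot": [0,0,0]}
    - {"claw": 0.2,"slide": [22,-134,55],"delta_rot": [0,0,0]}
    - {"claw": 0.2,"slide": [22,-134,62],"delta_rot": [0,0,0]}

```text
time: 15.75
position: [0.6209, 0.1645, 0.1921]
tool_rot: [3.139, 0.005, -0.016]
ft_force: [-0.2, -1.6, -1.6]
grip_width: 0.599
grip_force: 0.0
```

```bash
python3 chk.py red 0.110|head -4; cp pics/c15.*.png pics/w6.png; ls pics
```

```text
15.8 [0.6218 0.1627 0.1929] [ 1.     0.    -0.009] 0.601 0.0 [-0.5 -0.8 -1.3]
[318.3 244.5] [ 292  216   53   57 2311] [0.6252 0.1639 0.11  ]
scene [333.1 188.6] 168 [0.4814 0.1394 0.11  ]
scene [377.9 226.3] 253 [0.6309 0.1586 0.11  ]
c12.05.png
c14.60.png
c15.80.png
c5.55.png
c5.60.png
c8.25.png
c9.40.png
s3c.png
s5.png
scene0.png
side0.png
w1.png
w2.png
w2c.png
w4.png
w6.png
wrist0.png
```

View pics/w6.png

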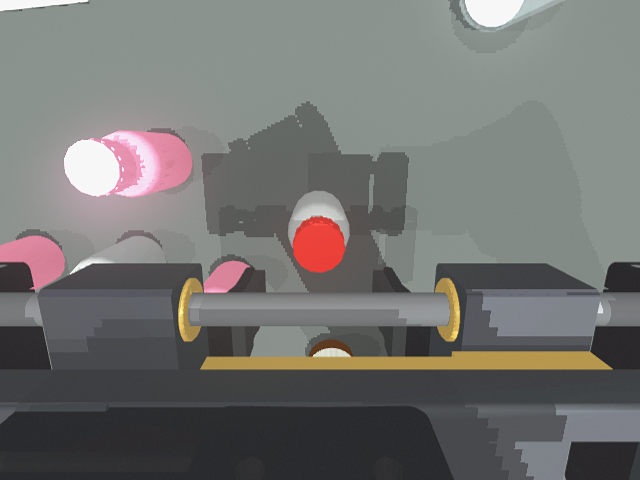

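The red cap is centred at (318,244), but a pink bottle sits close behind the left finger at about (230,280). I'll locate the pink caps before descending.

```bash
python3 - <<'E'
from bench import ctrl
from h import *
R["pink"]=[(150,172)]
S=ctrl.get_image("scene");D=ctrl.get_image("side")
for p,s,_ in blobs(S["color"],"pink",60,40,150):
    for q,t,_ in blobs(D["color"],"pink",60,40,150):
        X,e=tri([(S,p),(D,q)])
        if e<4 and 0<X[2]<.13: print(p,s[4],q,t[4],X.round(3),round(e,1))
X,e=tri([(S,(390,193.)),(D,(274,261.))]);print(X,e)
print(ctrl.get_state()["position"])
E
```

```text
[460.9 168.2] 121 [200.  347.8] 1376 [0.563 0.454 0.088] 0.9
[457.3 182.5] 109 [200.  347.8] 1376 [0.579 0.439 0.06 ] 0.4
[388.2 205.8] 94 [274.6 280.1] 1112 [0.554 0.249 0.058] 0.7
[444.1 213.5] 158 [205.1 277. ] 1112 [0.657 0.323 0.082] 0.3
[440.5 228.3] 134 [205.1 277. ] 1112 [0.673 0.306 0.058] 0.4
[0.55578599 0.24540691 0.1030716 ] 0.24853969532338804
[0.62544595 0.16247762 0.19973697]
```

Emit:
send_rows:
  motion:
    - {"claw": 0.2,"slide": [-0.5,-1,30],"delta_rot": [0,0,0]}
    - {"claw": 0.2,"slide": [-0.5,-1,60],"delta_rot": [0,0,0]}
    - {"claw": 0.2,"slide": [-0.5,-1,80],"delta_rot": [0,0,0]}
    - {"claw": 0.2,"slide": [-0.5,-1,88],"delta_rot": [0,0,0]}
    - {"claw": 0.2,"slide": [-0.5,-1,88],"delta_rot": [0,0,0]}

```text
time: 16.5
position: [0.6242, 0.164, 0.1106]
tool_rot: [3.141, -0.002, -0.0]
ft_force: [-0.8, -0.7, 0.1]
grip_width: 0.6
grip_force: 0.0
```

Emit:
send_rows:
  motion:
    - {"claw": -1,"slide": [0,0,0],"delta_rot": [0,0,0]}
    - {"claw": -1,"slide": [0,0,0],"delta_rot": [0,0,0]}
    - {"claw": -1,"slide": [0,0,0],"delta_rot": [0,0,0]}
    - {"claw": -1,"slide": [0,0,0],"delta_rot": [0,0,0]}
    - {"claw": -1,"slide": [0,0,0],"delta_rot": [0,0,0]}

```text
time: 17.0
position: [0.6248, 0.1649, 0.1117]
tool_rot: [3.142, -0.001, 0.003]
ft_force: [0.2, -0.3, 4.4]
grip_width: 0.382
grip_force: 25.0
```

Emit:
send_rows:
  motion:
    - {"claw": -1,"slide": [0,0,-15],"delta_rot": [0,0,0]}
    - {"claw": -1,"slide": [0,0,-50],"delta_rot": [0,0,0]}
    - {"claw": -1,"slide": [0,0,-90],"delta_rot": [0,0,0]}
    - {"claw": -1,"slide": [0,0,-135],"delta_rot": [0,0,0]}
    - {"claw": -1,"slide": [0,0,-155],"delta_rot": [0,0,0]}

```text
time: 17.5
position: [0.625, 0.1659, 0.2708]
tool_rot: [-3.14, -0.0, -0.009]
ft_force: [0.4, 0.5, -1.0]
grip_width: 0.385
grip_force: 25.0
```

Emit:
send_rows:
  motion:
    - {"claw": -1,"slide": [-6,16,0],"delta_rot": [0,0,0]}
    - {"claw": -1,"slide": [-18,50,0],"delta_rot": [0,0,0]}
    - {"claw": -1,"slide": [-32,92,0],"delta_rot": [0,0,0]}
    - {"claw": -1,"slide": [-46,134,0],"delta_rot": [0,0,0]}
    - {"claw": -1,"slide": [-61,176,0],"delta_rot": [0,0,0]}

```text
time: 18.0
position: [0.5605, -0.014, 0.2634]
tool_rot: [3.141, -0.002, -0.006]
ft_force: [0.1, -1.1, -1.8]
grip_width: 0.383
grip_force: 25.0
```

Emit:
send_rows:
  motion:
    - {"claw": -1,"slide": [-15,42,0],"delta_rot": [0,0,0]}
    - {"claw": -1,"slide": [-30,84,0],"delta_rot": [0,0,0]}
    - {"claw": -1,"slide": [-45,126,0],"delta_rot": [0,0,0]}
    - {"claw": -1,"slide": [-59,166,0],"delta_rot": [0,0,0]}
    - {"claw": -1,"slide": [-70,196,0],"delta_rot": [0,0,0]}

```text
time: 18.5
position: [0.4892, -0.2109, 0.2636]
tool_rot: [-3.141, 0.007, 0.006]
ft_force: [0.7, -0.5, -2.3]
grip_width: 0.387
grip_force: 25.0
```

Emit:
send_rows:
  motion:
    - {"claw": -1,"slide": [-5,16,0],"delta_rot": [0,0,0]}
    - {"claw": -1,"slide": [-5,16,0],"delta_rot": [0,0,0]}
    - {"claw": -1,"slide": [-5,16,0],"delta_rot": [0,0,0]}

```text
time: 18.8
position: [0.4868, -0.2226, 0.2642]
tool_rot: [-3.14, 0.002, 0.003]
ft_force: [0.1, 0.1, -1.8]
grip_width: 0.38
grip_force: 25.0
```

Emit:
send_rows:
  motion:
    - {"claw": -1,"slide": [1.5,0,25],"delta_rot": [0,0,0]}
    - {"claw": -1,"slide": [1.5,0,60],"delta_rot": [0,0,0]}
    - {"claw": -1,"slide": [1.5,0,95],"delta_rot": [0,0,0]}
    - {"claw": -1,"slide": [1.5,0,125],"delta_rot": [0,0,0]}
    - {"claw": -1,"slide": [1.5,0,135],"delta_rot": [0,0,0]}

```text
time: 19.3
position: [0.4873, -0.22, 0.1267]
tool_rot: [-3.138, -0.004, 0.009]
ft_force: [-0.5, 0.6, -2.7]
grip_width: 0.386
grip_force: 25.0
```

Emit:
send_rows:
  motion:
    - {"claw": -1,"slide": [0,0,2],"delta_rot": [0,0,0]}
    - {"claw": -1,"slide": [0,0,4],"delta_rot": [0,0,0]}
    - {"claw": -1,"slide": [0,0,5],"delta_rot": [0,0,0]}
    - {"claw": -1,"slide": [0,0,5],"delta_rot": [0,0,0]}
    - {"claw": -1,"slide": [0,0,5],"delta_rot": [0,0,0]}

```text
time: 19.8
position: [0.4899, -0.2234, 0.1265]
tool_rot: [3.141, -0.001, 0.002]
ft_force: [-0.3, -0.2, -1.6]
grip_width: 0.383
grip_force: 25.0
```

Emit:
send_rows:
  motion:
    - {"claw": -1,"slide": [0,0,1.5],"delta_rot": [0,0,0]}
    - {"claw": -1,"slide": [0,0,3],"delta_rot": [0,0,0]}
    - {"claw": -1,"slide": [0,0,5],"delta_rot": [0,0,0]}
    - {"claw": -1,"slide": [0,0,5],"delta_rot": [0,0,0]}
    - {"claw": -1,"slide": [0,0,5],"delta_rot": [0,0,0]}

```text
time: 20.3
position: [0.4896, -0.2232, 0.1207]
tool_rot: [3.141, -0.0, 0.0]
ft_force: [-1.1, -0.1, 0.9]
grip_width: 0.383
grip_force: 25.0
```

Contact: the weight is off the gripper. I'll release, retreat and head for yellow.

Emit:
send_rows:
  motion:
    - {"claw": -1,"slide": [0,0,0.7],"delta_rot": [0,0,0]}
    - {"claw": -1,"slide": [0,0,0.7],"delta_rot": [0,0,0]}
    - {"claw": 0.2,"slide": [0,0,0.7],"delta_rot": [0,0,0]}
    - {"claw": 0.2,"slide": [0,0,0.7],"delta_rot": [0,0,0]}
    - {"claw": 0.2,"slide": [0,0,0.7],"delta_rot": [0,0,0]}

```text
time: 20.8
position: [0.4892, -0.2229, 0.1194]
tool_rot: [-3.141, 0.0, 0.001]
ft_force: [-0.5, -0.7, -0.6]
grip_width: 0.555
grip_force: 0.0
```

Emit:
send_rows:
  motion:
    - {"claw": 0.2,"slide": [0,0,0],"delta_rot": [0,0,0]}
    - {"claw": 0.2,"slide": [0,0,-20],"delta_rot": [0,0,0]}
    - {"claw": 0.2,"slide": [0,0,-60],"delta_rot": [0,0,0]}
    - {"claw": 0.2,"slide": [0,0,-100],"delta_rot": [0,0,0]}
    - {"claw": 0.2,"slide": [0,0,-140],"delta_rot": [0,0,0]}

```text
time: 21.3
position: [0.4892, -0.2228, 0.261]
tool_rot: [-3.141, 0.0, 0.001]
ft_force: [0.4, -0.1, -0.4]
grip_width: 0.603
grip_force: 0.0
```

Emit:
send_rows:
  motion:
    - {"claw": 0.2,"slide": [8,-48,0],"delta_rot": [0,0,0]}
    - {"claw": 0.2,"slide": [16,-96,0],"delta_rot": [0,0,0]}
    - {"claw": 0.2,"slide": [24,-144,0],"delta_rot": [0,0,0]}
    - {"claw": 0.2,"slide": [32,-192,0],"delta_rot": [0,0,0]}
    - {"claw": 0.2,"slide": [40,-240,0],"delta_rot": [0,0,0]}

```text
time: 21.8
position: [0.5294, 0.0188, 0.2599]
tool_rot: [3.141, -0.001, 0.001]
ft_force: [0.6, 0.4, 0.8]
grip_width: 0.595
grip_force: 0.0
```

Emit:
send_rows:
  motion:
    - {"claw": 0.2,"slide": [8,-48,0],"delta_rot": [0,0,0]}
    - {"claw": 0.2,"slide": [16,-96,0],"delta_rot": [0,0,0]}
    - {"claw": 0.2,"slide": [24,-144,0],"delta_rot": [0,0,0]}
    - {"claw": 0.2,"slide": [32,-192,0],"delta_rot": [0,0,0]}
    - {"claw": 0.2,"slide": [40,-240,0],"delta_rot": [0,0,0]}

```text
time: 22.3
position: [0.5697, 0.2585, 0.2596]
tool_rot: [3.141, -0.001, 0.0]
ft_force: [0.9, -0.1, -0.3]
grip_width: 0.598
grip_force: 0.0
```

Emit:
send_rows:
  motion:
    - {"claw": 0.2,"slide": [10,-40,0],"delta_rot": [0,0,0]}
    - {"claw": 0.2,"slide": [11,-80,0],"delta_rot": [0,0,0]}
    - {"claw": 0.2,"slide": [11,-80,30],"delta_rot": [0,0,0]}
    - {"claw": 0.2,"slide": [11,-80,60],"delta_rot": [0,0,0]}
    - {"claw": 0.2,"slide": [11,-80,60],"delta_rot": [0,0,0]}

```text
time: 22.8
position: [0.5783, 0.3354, 0.1945]
tool_rot: [3.137, 0.001, -0.012]
ft_force: [-0.6, -1.0, 0.1]
grip_width: 0.599
grip_force: 0.0
```

```bash
python3 chk.py yellow 0.110|head -4
```

```text
22.85 [0.5796 0.3358 0.1974] [ 1.    -0.    -0.004] 0.599 0.0 [ 0.1 -0.4 -0. ]
[315.6 245.4] [ 290  218   52   55 2252] [0.5815 0.3363 0.11  ]
scene [428.  185.8] 118 [0.5883 0.3285 0.11  ]
scene [175.1 319. ] 1240 [ 0.6242 -0.2834  0.11  ]
```

Emit:
send_rows:
  motion:
    - {"claw": 0.2,"slide": [0.5,0,30],"delta_rot": [0,0,0]}
    - {"claw": 0.2,"slide": [0.5,0,60],"delta_rot": [0,0,0]}
    - {"claw": 0.2,"slide": [0.5,0,80],"delta_rot": [0,0,0]}
    - {"claw": 0.2,"slide": [0.5,0,88],"delta_rot": [0,0,0]}
    - {"claw": 0.2,"slide": [0.5,0,88],"delta_rot": [0,0,0]}

```text
time: 23.45
position: [0.5814, 0.3367, 0.1123]
tool_rot: [-3.142, 0.001, -0.001]
ft_force: [0.1, -0.2, -0.5]
grip_width: 0.601
grip_force: 0.0
```

Emit:
send_rows:
  motion:
    - {"claw": -1,"slide": [0,0,0],"delta_rot": [0,0,0]}
    - {"claw": -1,"slide": [0,0,0],"delta_rot": [0,0,0]}
    - {"claw": -1,"slide": [0,0,0],"delta_rot": [0,0,0]}
    - {"claw": -1,"slide": [0,0,0],"delta_rot": [0,0,0]}
    - {"claw": -1,"slide": [0,0,0],"delta_rot": [0,0,0]}

```text
time: 23.95
position: [0.5817, 0.3372, 0.113]
tool_rot: [-3.141, 0.001, -0.003]
ft_force: [0.4, -0.7, 4.7]
grip_width: 0.383
grip_force: 25.0
```

Emit:
send_rows:
  motion:
    - {"claw": -1,"slide": [0,0,-15],"delta_rot": [0,0,0]}
    - {"claw": -1,"slide": [0,0,-50],"delta_rot": [0,0,0]}
    - {"claw": -1,"slide": [0,0,-90],"delta_rot": [0,0,0]}
    - {"claw": -1,"slide": [0,0,-135],"delta_rot": [0,0,0]}
    - {"claw": -1,"slide": [0,0,-155],"delta_rot": [0,0,0]}

```text
time: 24.45
position: [0.5817, 0.3382, 0.2722]
tool_rot: [-3.138, -0.0, -0.008]
ft_force: [0.9, 0.3, -1.8]
grip_width: 0.382
grip_force: 25.0
```

Emit:
send_rows:
  motion:
    - {"claw": -1,"slide": [0,16,0],"delta_rot": [0,0,0]}
    - {"claw": -1,"slide": [0,50,0],"delta_rot": [0,0,0]}
    - {"claw": -1,"slide": [-1,94,0],"delta_rot": [0,0,0]}
    - {"claw": -1,"slide": [-2,138,0],"delta_rot": [0,0,0]}
    - {"claw": -1,"slide": [-2,182,0],"delta_rot": [0,0,0]}

```text
time: 24.95
position: [0.5783, 0.1534, 0.267]
tool_rot: [3.141, 0.001, -0.001]
ft_force: [0.0, -0.6, -1.5]
grip_width: 0.383
grip_force: 25.0
```

Emit:
send_rows:
  motion:
    - {"claw": -1,"slide": [0,44,0],"delta_rot": [0,0,0]}
    - {"claw": -1,"slide": [-1,88,0],"delta_rot": [0,0,0]}
    - {"claw": -1,"slide": [-1,132,0],"delta_rot": [0,0,0]}
    - {"claw": -1,"slide": [-2,176,0],"delta_rot": [0,0,0]}
    - {"claw": -1,"slide": [-2,220,0],"delta_rot": [0,0,0]}

```text
time: 25.45
position: [0.5763, -0.0665, 0.2674]
tool_rot: [3.141, 0.001, 0.0]
ft_force: [0.1, -0.4, -1.8]
grip_width: 0.382
grip_force: 25.0
```

Emit:
send_rows:
  motion:
    - {"claw": -1,"slide": [0,44,0],"delta_rot": [0,0,0]}
    - {"claw": -1,"slide": [-1,88,0],"delta_rot": [0,0,0]}
    - {"claw": -1,"slide": [-1,132,0],"delta_rot": [0,0,0]}
    - {"claw": -1,"slide": [-2,172,0],"delta_rot": [0,0,0]}
    - {"claw": -1,"slide": [-2,200,0],"delta_rot": [0,0,0]}

```text
time: 25.95
position: [0.5737, -0.2688, 0.2669]
tool_rot: [3.141, -0.005, -0.002]
ft_force: [-0.2, -0.7, -0.6]
grip_width: 0.387
grip_force: 25.0
```

Emit:
send_rows:
  motion:
    - {"claw": -1,"slide": [0,19,0],"delta_rot": [0,0,0]}
    - {"claw": -1,"slide": [0,19,0],"delta_rot": [0,0,0]}
    - {"claw": -1,"slide": [0,19,0],"delta_rot": [0,0,0]}
    - {"claw": -1,"slide": [0,19,0],"delta_rot": [0,0,0]}

```text
time: 26.35
position: [0.5757, -0.281, 0.2671]
tool_rot: [-3.14, -0.006, -0.001]
ft_force: [0.3, -0.1, -2.0]
grip_width: 0.387
grip_force: 25.0
```

Emit:
send_rows:
  motion:
    - {"claw": -1,"slide": [0,1,25],"delta_rot": [0,0,0]}
    - {"claw": -1,"slide": [0,1,60],"delta_rot": [0,0,0]}
    - {"claw": -1,"slide": [0,1,95],"delta_rot": [0,0,0]}
    - {"claw": -1,"slide": [0,1,125],"delta_rot": [0,0,0]}
    - {"claw": -1,"slide": [0,1,135],"delta_rot": [0,0,0]}

```text
time: 26.85
position: [0.5733, -0.282, 0.1284]
tool_rot: [-3.138, -0.005, 0.008]
ft_force: [0.6, 1.2, -1.9]
grip_width: 0.386
grip_force: 25.0
```

Emit:
send_rows:
  motion:
    - {"claw": -1,"slide": [0,0,2],"delta_rot": [0,0,0]}
    - {"claw": -1,"slide": [0,0,4],"delta_rot": [0,0,0]}
    - {"claw": -1,"slide": [0,0,5],"delta_rot": [0,0,0]}
    - {"claw": -1,"slide": [0,0,5],"delta_rot": [0,0,0]}
    - {"claw": -1,"slide": [0,0,5],"delta_rot": [0,0,0]}

```text
time: 27.35
position: [0.5754, -0.2854, 0.1279]
tool_rot: [3.141, -0.0, 0.002]
ft_force: [0.7, 0.6, -1.6]
grip_width: 0.384
grip_force: 25.0
```

Emit:
send_rows:
  motion:
    - {"claw": -1,"slide": [0,0,1.5],"delta_rot": [0,0,0]}
    - {"claw": -1,"slide": [0,0,3],"delta_rot": [0,0,0]}
    - {"claw": -1,"slide": [0,0,5],"delta_rot": [0,0,0]}
    - {"claw": -1,"slide": [0,0,5],"delta_rot": [0,0,0]}
    - {"claw": -1,"slide": [0,0,5],"delta_rot": [0,0,0]}

```text
time: 27.85
position: [0.5751, -0.2853, 0.1221]
tool_rot: [3.141, -0.0, 0.001]
ft_force: [-0.4, 0.1, 0.1]
grip_width: 0.382
grip_force: 25.0
```

Emit:
send_rows:
  motion:
    - {"claw": -1,"slide": [0,0,0.8],"delta_rot": [0,0,0]}
    - {"claw": -1,"slide": [0,0,0.8],"delta_rot": [0,0,0]}
    - {"claw": 0.2,"slide": [0,0,0.8],"delta_rot": [0,0,0]}
    - {"claw": 0.2,"slide": [0,0,0.8],"delta_rot": [0,0,0]}
    - {"claw": 0.2,"slide": [0,0,0.8],"delta_rot": [0,0,0]}

```text
time: 28.35
position: [0.5746, -0.2849, 0.1204]
tool_rot: [-3.141, 0.0, 0.001]
ft_force: [0.2, -0.4, 0.2]
grip_width: 0.556
grip_force: 0.0
```

Emit:
send_rows:
  motion:
    - {"claw": 0.2,"slide": [0,0,0],"delta_rot": [0,0,0]}
    - {"claw": 0.2,"slide": [0,0,-20],"delta_rot": [0,0,0]}
    - {"claw": 0.2,"slide": [0,0,-60],"delta_rot": [0,0,0]}
    - {"claw": 0.2,"slide": [0,0,-100],"delta_rot": [0,0,0]}
    - {"claw": 0.2,"slide": [0,0,-140],"delta_rot": [0,0,0]}

```text
time: 28.85
position: [0.5747, -0.2849, 0.2622]
tool_rot: [-3.141, -0.0, 0.001]
ft_force: [0.9, -0.5, 0.9]
grip_width: 0.6
grip_force: 0.0
```

Emit:
send_rows:
  motion:
    - {"claw": 0.2,"slide": [-35,0,-20],"delta_rot": [0,0,0]}
    - {"claw": 0.2,"slide": [-70,0,-40],"delta_rot": [0,0,0]}
    - {"claw": 0.2,"slide": [-110,0,-60],"delta_rot": [0,0,0]}
    - {"claw": 0.2,"slide": [-120,0,-60],"delta_rot": [0,0,0]}
    - {"claw": 0.2,"slide": [-120,0,-60],"delta_rot": [0,0,0]}

```text
time: 29.35
position: [0.4539, -0.2858, 0.3217]
tool_rot: [3.14, -0.004, 0.001]
ft_force: [0.4, 0.4, -1.0]
grip_width: 0.596
grip_force: 0.0
```

```bash
python3 - <<'E'
from bench import ctrl
from h import *
S=ctrl.get_image("scene");D=ctrl.get_image("side");W=ctrl.get_image("wrist")
cv2.imwrite("pics/w7.png",W["color"])
cv2.imwrite("pics/sd7.png",np.vstack([cv2.resize(D["color"][90:220,300:460],None,fx=3.5,fy=3.5)]))
for c in R:
    for p,s,_ in blobs(S["color"],c,30):
        for q,t,_ in blobs(D["color"],c,30):
            X,e=tri([(S,p),(D,q)])
            if e<6 and .08<X[2]<.13: print(c,p,s[4],q,t[4],np.round(X,4),round(e,1))
E
```

```text
red [334.6 187.4] 235 [339.  246.1] 339 [0.4707 0.1501 0.1002] 0.0
red [186.9 257.6] 428 [403.6 146.4] 188 [ 0.4916 -0.2189  0.1087] 2.8
red [175.  277.7] 189 [403.6 146.4] 188 [ 0.5047 -0.2563  0.0836] 3.5
blue [377.3 161.7] 188 [314.2 298.5] 408 [0.4482 0.2869 0.1008] 0.1
blue [154.6 277.8] 475 [410.  131.5] 177 [ 0.5041 -0.291   0.1075] 3.6
blue [141.4 298.5] 215 [410.  131.5] 177 [ 0.5171 -0.3297  0.0834] 4.3
```

View pics/w7.png

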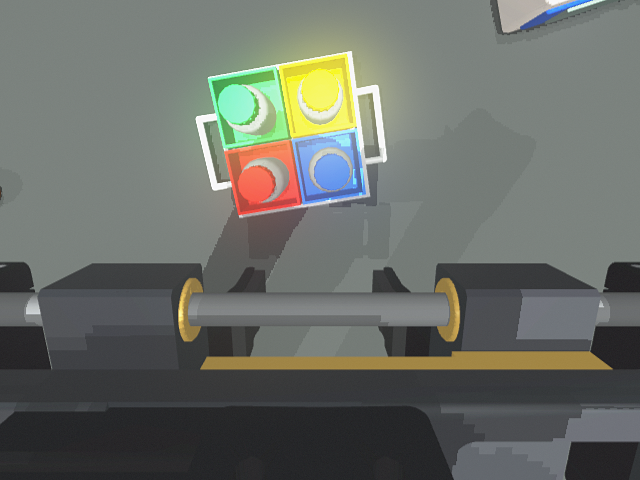

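View pics/sd7.png

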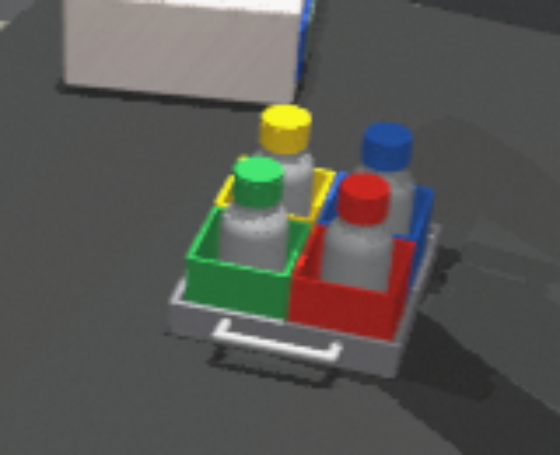

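The wrist and side views show all four bottles upright in the matching cups. Wrist cap positions are green (240,104), yellow (320,90), red (257,184) and blue (329,170). I'll check the offsets numerically and hand in if they're good.

```bash
python3 - <<'E'
from bench import ctrl
from h import *
W=ctrl.get_image("wrist");ok=True
for c,p,t in[("green",(240,104),(.5628,-.2103)),("yellow",(320,90),(.5752,-.2843)),("red",(257,184),(.4888,-.2227)),("blue",(329,170),(.5012,-.2967))]:
    d=plane(W,p,.119)[:2]-t;ok&=np.abs(d).max()<.01;print(c,d.round(4))
s=ctrl.get_state();print(s["time"],np.abs(s["qd"]).max())
if ok:print(ctrl.close_job())
E
```

```text
green [-0.0026 -0.0028]
yellow [-0.0029 -0.0013]
red [-0.0006 -0.0029]
blue [0.0004 0.0023]
29.55 0.005207502265332894
the job is handed in; nothing more can be done
None
```

All four silver sample bottles stand upright in the cups of their cap colours, within about 3 mm of centre by the wrist camera; the brown bottles were not moved, and the job was handed in at 29.6 s (the hand-in returned no verdict).

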